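Put the stripped race bike's parts away

ROBOT

A 6-joint arm with a two-finger parallel gripper is mounted at the origin on the work surface. World frame = base frame: x ahead of the robot, y to its left, z up, the work surface at z = 0. Lengths are in m, angles in rad, forces in N, time in s.
With the tool pointing down it reaches from about 0.3 to 0.875 m from the base axis. Payload 6.4 kg.
Tool frame: the origin (TCP) lies at the very end of the fingers, on their centre line; the grasp point (between the pads) lies 19 mm behind it; z points along the fingers, y is the line along which they close (so a half turn about z gives the same grasp; the last joint's range is limited). The gripper opens to 88 mm and grips with 3 to 60 N. Pads are 18 mm wide; open, the fingers measure 123 mm over their backs; the gripper's body (75 mm by 187 mm) begins 45 mm behind the grasp point.
Start: joints at [-1.5, 0.181, 1.607, -0, 1.354, -0.206], TCP at [0.157, -0.553, 0.239] pointing down, gripper open.
Joint ranges: [-2.99, 2.99], [-0.89, 2.07], [0.3, 2.58], [-1.14, 4.28], [0, 2.63], [-3.12, 3.12]. Speed limits (rad/s): [2.57, 2.57, 3.01, 3.14, 3.14, 3.14].

INTERFACE

Orientations are given as a unit quaternion [w, x, y, z].
In Python, from cell import state, imaging, close_job gives the robot as it stands. The module is installed in compiled form; this text tells all that it offers.
- The arm moves only by the shell command python3 -m creep 'ROWS' [FORCE]. ROWS is JSON, a list that holds one entry, the list of rows, each a list of 7 numbers: the shift along the tool's x, y, z in cm, then the turn, a rotation vector about the tool's x, y, z in rad, then the opening, from 0 (shut) to 1 (fully open). A call has 1 to 8 rows; each row is the pose to reach, as a shift and turn from the pose commanded when the call began, along the tool's axes at that moment; what a row does not reach only later rows make up. A row lasts 1/10 s, in which the tool goes at most 50 mm and 8.59 degrees, less where a joint would pass 70% of its speed; a pose out of reach is approached as far as the arm can. A call with a gripper value outside its range is refused whole. The fingers move at their own pace and stop on an object; FORCE is the grip in N (left out, the last holds). Time passes only in rows, so rows that repeat a pose let the fingers close. It gives the time, the measured TCP pose, the force, the opening and the grip force at its end, in the units of the state.
- state(): the state, without advancing time (a new reading comes with each control period).
- imaging.camera(name): name is "scene" or "top" or "wrist"; returns (picture, depth): 400x640x3 uint8, blue, green, red; 400x640 float32, m along the optical axis (not along the pixel's ray), 0 where there is no reading.
- imaging.camera_params(name): a dict with "camera_matrix" (3x3 intrinsics, pixels), "k1" (the pictures are not rectified: a ray, as slopes to the right and down, at radius r is drawn at 1 + k1 r^2 times it, then the intrinsics apply), "camera_from_world" (4x4, takes a point from world to camera coordinates); the wrist camera has in their place "mount" (4x4, takes a point from camera to tool coordinates, whose origin is the TCP and whose axes are the flange's). Camera axes: x right, y up, looking along -z (the intrinsics and any distortion apply to the point x, -y, -z); pixel columns grow to the right and rows downward; lengths in m; the calibration is good to about 2 mm. A picture is of the moment at which its call begins: read the wrist's pose just before it. camera_params takes no time and is no camera call.
- close_job(): hands the job in; it is judged then, once.
The state is a dict: "clock": time; "q": joint angles; "qd": joint speeds; "joint_torque": joint torques, N m; "ee_pos": TCP position; "tcp_rot": TCP orientation; "force": force on the tool from outside, world axes, zero at the start; "moment": the same for the moment, N m; "gripper_width": opening from 0.0 (shut) to 1.0 (fully open); "finger_force": force on a finger pad.
Only numpy, scipy, OpenCV 4.12 (cv2) and the standard library are available. Lean on these libraries where they do the work, as an engineer would, in place of code of your own. Each camera call takes 0.05 s, during which the arm holds its last target. There are 200 camera calls.

TASK

Put the parts taken off the model race bike away in their trays: the two wheels flat in the square tray, stacked squarely one on the other with the big rear wheel underneath; both shock absorbers lying lengthwise and flat in the long tray, neither on top of the other; and the motor lying in the round dish. Leave the two little bottles standing where they are.

Things in the scene. Friction and masses are not known exactly. Their poses are not given: they have to be found in the camera images.
- rear_wheel: Rear wheel, the larger one, of a model motorcycle: black tyre, white rim, lying flat. 66 mm diameter, 32 mm thick, solid to the grip. Origin: its centre, at mid-thickness (16 mm above what it lies on); z is the axle (up). 70 g, not springy.
- front_wheel: Front wheel, the smaller and thinner one, of a model motorcycle: black tyre, white rim, lying flat. 54 mm diameter, 22 mm thick, solid to the grip. Origin: its centre, at mid-thickness (11 mm above what it lies on); z is the axle (up). 45 g, not springy.
- shock_a: One of two like shock absorbers: aluminium, steel coil spring with a plain reservoir cylinder beside it, black eyelets at both ends, lying flat. 76 mm long (x), 32 wide (y: 17 thick spring side at -y, 15 thick, 40 long reservoir at +y), 17 high (z up). Origin: mid-length, mid-width, 8.5 above what it lies on. Grasp across y at mid-length. 50 g.
- shock_b: The other shock absorber: aluminium, steel coil spring with a plain reservoir cylinder beside it, black eyelets at both ends, lying flat. 76 mm long (x), 32 wide (y: 17 thick spring side at -y, 15 thick, 40 long reservoir at +y), 17 high (z up). Origin: mid-length, mid-width, 8.5 above what it lies on. Grasp across y at mid-length. 50 g.
- motor: Electric motor in a finned aluminium heat sink, lying. The heat sink is a block 44 (x) by 38 (y) by 38 (z); the dark can sticks out 6 mm at both ends along x and a thin shaft 12 mm more at +x. Origin: centre of the block, 19 mm above what it lies on; z up. Grasp across y. 170 g.
- square_tray: Grey plastic tray, square, open on top, for the wheels: 146 by 146 outside, 24 high, walls and floor 4 thick (inside 138 by 138). Fixed to the table. Origin: centre of its underside, on the table top; x and y along its sides.
- long_tray: Grey plastic tray, long and narrow, open on top, for the shocks: 192 (x) by 82 (y) outside, 24 high, walls and floor 4 thick (inside 184 by 74), so the two shocks lie end to end. Fixed to the table. Origin: centre of its underside, on the table top; x along its length.
- round_dish: Round steel dish, open on top, for the motor: 132 outside diameter, 24 high, wall and floor 4 thick (inside diameter 124). Fixed to the table. Origin: centre of its underside, on the table top; z up.
- glue_bottle: Little white bottle with a black cap, standing loose, 26 diameter, 60 high; not to be disturbed. Origin: centre of its underside.
- oil_bottle: Little amber bottle with a white cap, standing loose, 32 diameter, 70 high; not to be disturbed. Origin: centre of its underside.
There are look-alikes about, which are no part of the job. What is shaped like the rear_wheel but green or pink is not meant.

How it is judged:
At the end, for the whole second after the job is handed in: Rear wheel flat on the square tray's floor; front wheel flat on it, centres within 15 mm; both shocks flat on the long tray's floor, along it (0.5 rad), centres within 62 mm lengthwise and 28 mm across of its middle; motor on the dish's floor within 40 mm of its centre; all released, at rest (x of rear_wheel in the frame of square_tray between -0.042 and 0.042 m and y of rear_wheel in the frame of square_tray between -0.042 and 0.042 m and z of rear_wheel in the frame of square_tray between 0.012 and 0.026 m and angle between the z axis of rear_wheel and the z axis of square_tray, either way round below 0.15 rad and horizontal distance between front_wheel and rear_wheel below 0.015 m and z of front_wheel in the frame of square_tray between 0.04 and 0.054 m and angle between the z axis of front_wheel and the z axis of rear_wheel, either way round below 0.15 rad and x of shock_a in the frame of long_tray between -0.062 and 0.062 m and y of shock_a in the frame of long_tray between -0.028 and 0.028 m and z of shock_a in the frame of long_tray between 0.006 and 0.018 m and angle between the x axis of each of shock_a, shock_b and the x axis of long_tray, either way round below 0.5 rad and x of shock_b in the frame of long_tray between -0.062 and 0.062 m and y of shock_b in the frame of long_tray between -0.028 and 0.028 m and z of shock_b in the frame of long_tray between 0.006 and 0.018 m and horizontal distance between motor and round_dish below 0.04 m and z of motor in the frame of round_dish between 0.012 and 0.029 m and linear speed of each of rear_wheel, front_wheel, shock_a, shock_b, motor below 0.02 m/s and angular speed of each of rear_wheel, front_wheel, shock_a, shock_b, motor below 0.3 rad/s); the robot touches nothing.
It fails at once if the glue bottle was knocked over or pushed more than 25 mm (angle between glue_bottle's own z axis and vertical above 0.5 rad or distance of glue_bottle from where it was at the start of the episode above 0.025 m).
It fails at once if the oil bottle was knocked over or pushed more than 25 mm (angle between oil_bottle's own z axis and vertical above 0.5 rad or distance of oil_bottle from where it was at the start of the episode above 0.025 m).
It also fails if it takes over 112 s, if anything falls off the work surface, if the arm or the gripper's body presses on something with over 40 N, if the wrist force passes 120 N, or if a joint passes its speed limit or range.

## Working session

There is one attempt and no reset: what is moved stays moved. The work goes in short steps, Python scripts to look and compute and a shell command to move; the robot and the scene stay as the last step left them, time stands still between calls to the robot, and variables do not carry over. Pictures are saved under pics/ and viewed, at most 17 in all, crops included, and the job is handed in when it is done.

```bash
mkdir -p pics; python3 - <<'E'
from cell import state, imaging
import cv2,numpy as np
s=state();print(s)
for n in("top","scene"):
    p,d=imaging.camera(n);cv2.imwrite(f"pics/{n}0.png",p);np.savez(f"{n}0.npz",p=p,d=d)
    print(imaging.camera_params(n))
print(imaging.camera_params("wrist"))
E
```

```text
{'clock': 0.0, 'q': array([-1.50031775e+00,  1.81537977e-01,  1.60801082e+00, -1.62554800e-05,
        1.35377727e+00, -2.06271577e-01]), 'qd': array([ 7.57567984e-05,  7.30161523e-04, -1.45360588e-03, -1.28771900e-03,
        8.42125635e-04, -5.42434477e-04]), 'joint_torque': array([-2.39507399e-04, -4.33875525e+01, -3.41844285e+01,  7.01351627e-02,
        3.86777893e-02, -1.41711093e-04]), 'ee_pos': array([ 0.15709698, -0.55256719,  0.2378105 ]), 'tcp_rot': array([-8.65247121e-04,  9.90440821e-01,  1.37935594e-01,  5.08837932e-05]), 'force': array([ 0.06144924, -0.93693351, -0.16766737]), 'moment': array([ 0.03479166,  0.00404058, -0.01295652]), 'finger_force': 0.0, 'gripper_width': 1.0001708347323868}
{'camera_matrix': array([[501.00422383,   0.        , 306.178552  ],
       [  0.        , 501.00422383, 197.1258162 ],
       [  0.        ,   0.        ,   1.        ]]), 'k1': 0.02593997266479131, 'camera_from_world': array([[ 0.00530006, -0.99998095,  0.00316361, -0.00364505],
       [ 0.99803872,  0.00548705,  0.06235861, -0.438649  ],
       [-0.06237478,  0.0028269 ,  0.99804
[... 400 characters left out ...]
.77988645,  0.24065193],
       [ 0.77400158,  0.09580797,  0.62589327, -1.56995807],
       [ 0.        ,  0.        ,  0.        ,  1.        ]])}
{'camera_matrix': array([[324.93452375,   0.        , 319.32853863],
       [  0.        , 324.93452375, 204.88226383],
       [  0.        ,   0.        ,   1.        ]]), 'k1': -0.02649789427181338, 'mount': array([[-4.92322222e-04,  9.58311696e-01,  2.85724433e-01,
         7.47848525e-02],
       [ 9.99999875e-01,  4.45996308e-04,  2.27207318e-04,
         2.59025507e-04],
       [ 9.03033881e-05,  2.85724509e-01, -9.58311795e-01,
        -1.46429595e-01],
       [ 0.00000000e+00,  0.00000000e+00,  0.00000000e+00,
         1.00000000e+00]])}
```

View pics/top0.png

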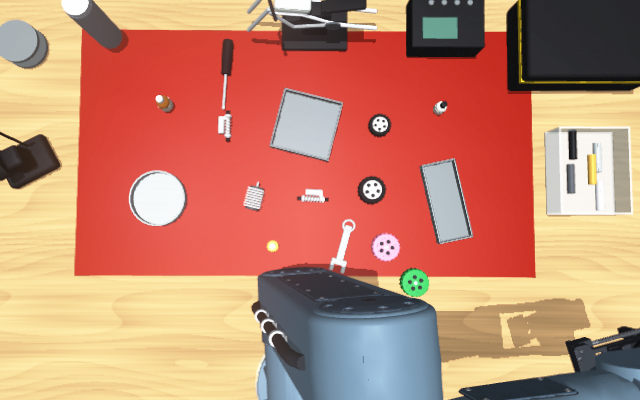

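View pics/scene0.png

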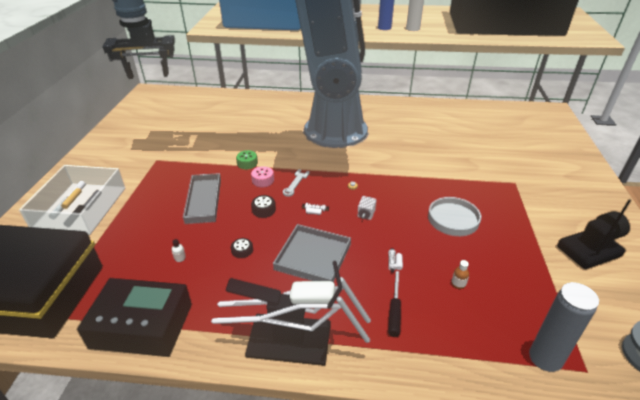

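The top view shows:
- **Wheels:** black and white, at (379,125) and (371,190). The pink one at (386,247) and the green one at (414,282) are look-alikes.
- **Shocks:** (225,126), next to the screwdriver tip, and (313,196).
- **Motor:** (254,197), with its shaft pointing up.
- **Trays:** square (307,124), long (446,201), dish (158,198).
- **Bottles:** amber (163,103), white (440,107).

Next I measure these and confirm them in an enlarged crop.

```bash
cat > h.py <<'E'
import numpy as np,cv2
from scipy.spatial.transform import Rotation as R
from cell import state, imaging
def Rt(s): 
    w,x,y,z=s["tcp_rot"];return R.from_quat([x,y,z,w]).as_matrix()
def pose(name,s=None):
    c=imaging.camera_params(name)
    if name!="wrist": M=np.linalg.inv(c["camera_from_world"])
    else:
        T=np.eye(4);T[:3,:3]=Rt(s);T[:3,3]=s["ee_pos"];M=T@c["mount"]
    return c["camera_matrix"],c["k1"],M
def p2w(name,uv,z,s=None):
    K,k,M=pose(name,s)
    r=cv2.undistortPoints(np.array(uv,float).reshape(-1,1,2),K,np.array([k,0,0,0.]))[:,0]
    d=np.c_[r[:,0],-r[:,1],-np.ones(len(r))]@M[:3,:3].T
    o=M[:3,3];return o+d*((z-o[2])/d[:,2])[:,None]
def w2p(name,P,s=None):
    K,k,M=pose(name,s);P=np.atleast_2d(P)
    c=(P-M[:3,3])@M[:3,:3];x=np.c_[c[:,0],-c[:,1]]/-c[:,2:3]
    x*=1+k*(x**2).sum(1,keepdims=True);return x*K[0,0]+K[:2,2]
def go(x,y,z,yaw=None):
    """shift (cm, tool axes) and turn about tool z (yaw = world angle of the closing line, mod pi)"""
    s=state();A=Rt(s);d=A.T@(np.array([x,y,z])-s["ee_pos"])*100
    out=np.round(d,2)
    t=0
    if yaw is not None:
        c=np.arctan2(A[1,1],A[0,1]);t=-((yaw-c+np.pi/2)%np.pi-np.pi/2)
    print("shift cm",out,"turn z",round(t,3),"q6",round(s["q"][5],2),"tcp",s["ee_pos"].round(4),"tilt",A[:,2].round(3))
E
python3 - <<'E'
from h import *
p=np.load("top0.npz")["p"]
hsv=cv2.cvtColor(p,cv2.COLOR_BGR2HSV)
red=((hsv[...,0]<8)|(hsv[...,0]>172))&(hsv[...,1]>150)
m=(~red).astype(np.uint8);m[:32]=0;m[275:]=0;m[:,:84]=0;m[:,530:]=0
n,l,st,ce=cv2.connectedComponentsWithStats(m)
for i in range(1,n):
    if st[i,4]<40: continue
    c=np.argwhere(l==i)[:,::-1].astype(np.float32);r=cv2.minAreaRect(c)
    z=.024 if st[i,4]>2000 else .012
    b=p2w("top",cv2.boxPoints(r),z);e=[np.linalg.norm(b[1]-b[0])*1e3,np.linalg.norm(b[2]-b[1])*1e3]
    L=b[1]-b[0] if e[0]>e[1] else b[2]-b[1]
    print(i,st[i,4],np.round(r[0]),"ctr",b.mean(0)[:2].round(4),"dims",np.round(e),"long axis deg",round(np.degrees(np.arctan2(L[1],L[0]))%180,1))
a=cv2.resize(p[85:265,200:400],None,fx=3,fy=3,interpolation=cv2.INTER_CUBIC);cv2.imwrite("pics/crop1.png",a)
E
```

```text
1 418 [104.  40.] ctr [0.8186 0.4907] dims [84. 40.] long axis deg 90.8
2 1192 [314.  41.] ctr [ 0.821  -0.0184] dims [156.  45.] long axis deg 90.4
3 1876 [444.  44.] ctr [ 0.8149 -0.3366] dims [187.  59.] long axis deg 90.1
4 1319 [518.  61.] ctr [ 0.7733 -0.5143] dims [ 53. 143.] long axis deg 179.1
5 456 [225.  74.] ctr [0.7382 0.198 ] dims [173.  24.] long axis deg 175.4
6 3856 [305. 124.] ctr [0.6134 0.0014] dims [151. 149.] long axis deg 166.6
7 232 [164. 103.] ctr [0.6652 0.3441] dims [39. 43.] long axis deg 90.5
8 153 [440. 108.] ctr [ 0.6583 -0.3233] dims [31. 32.] long axis deg 179.5
9 304 [224. 126.] ctr [0.6113 0.1972] dims [31. 71.] long axis deg 0.8
10 390 [379. 124.] ctr [ 0.616  -0.1767] dims [53. 51.] long axis deg 90.3
11 3038 [446. 201.] ctr [ 0.4315 -0.3329] dims [ 89. 195.] long axis deg 12.2
12 2637 [157. 198.] ctr [0.4354 0.3521] dims [137. 131.] long axis deg 90.4
13 599 [372. 190.] ctr [ 0.4581 -0.1582] dims [65. 65.] long axis deg 179.7
14 458 [254. 195.] ctr [0.4427 0.1241] dims [71. 46.] long axis deg 166.7
15 326 [313. 195.] ctr [ 0.4433 -0.0167] dims [35. 75.] long axis deg 87.4
16 1061 [317. 263.] ctr [ 0.2816 -0.0288] dims [257. 107.] long axis deg 123.2
18 676 [385. 247.] ctr [ 0.3207 -0.1902] dims [69. 69.] long axis deg 104.3
19 122 [272. 246.] ctr [0.3227 0.0796] dims [29. 26.] long axis deg 90.3
20 125 [414. 271.] ctr [ 0.2642 -0.2573] dims [55. 14.] long axis deg 90.4
```

View pics/crop1.png

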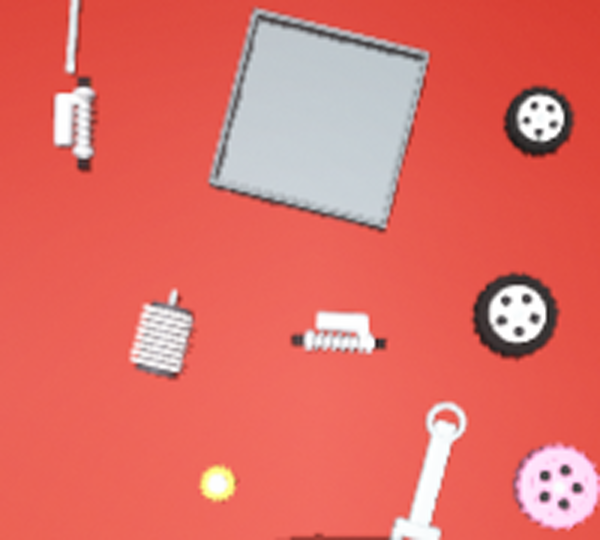

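The crop confirms it. The black wheel at crop (515,315) is 65 mm across, so it is the rear wheel. The one at (539,121) is 52 mm, so it is the front wheel. The pink wheel at (557,485) is not meant. The shocks are at crop (340,338) and (80,122), and the motor is at (163,338) with its shaft up. I'm setting out for the rear wheel.

```bash
python3 -m creep '[[[40,-30,4,0,0,0,1],[40,-30,4,0,0,0,1],[40,-30,4,0,0,0,1],[40,-30,4,0,0,0,1],[40,-30,4,0,0,0,1],[40,-30,4,0,0,0,1],[40,-30,4,0,0,0,1],[40,-30,4,0,0,0,1]]]'
python3 - <<'E'
from h import *
go(.458,-.158,.19)
E
```

```text
clock: 0.9
ee_pos: [0.3993, -0.2339, 0.2066]
tcp_rot: [0.0, 0.99, 0.138, 0.0]
force: [1.4, -1.2, 0.1]
gripper_width: 0.999
finger_force: 0.0
shift cm [ 7.72 -5.7   1.66] turn z 0 q6 0.51 tcp [ 0.3993 -0.2339  0.2066] tilt [ 0. -0. -1.]
```

```bash
python3 -m creep '[[[7.7,-5.7,1.7,0,0,0,1],[7.7,-5.7,1.7,0,0,0,1],[7.7,-5.7,1.7,0,0,0,1],[7.7,-5.7,1.7,0,0,0,1]]]'
cat >> h.py <<'E'
def look(n):
    s=state();p,d=imaging.camera("wrist");cv2.imwrite(f"pics/{n}.png",p);return s,p,d
def blobs(s,p,z,amin=150):
    hsv=cv2.cvtColor(p,cv2.COLOR_BGR2HSV)
    m=(~(((hsv[...,0]<8)|(hsv[...,0]>172))&(hsv[...,1]>150))).astype(np.uint8)
    m=cv2.morphologyEx(m,cv2.MORPH_OPEN,np.ones((3,3)))
    n,l,st,ce=cv2.connectedComponentsWithStats(m)
    for i in range(1,n):
        if st[i,4]<amin: continue
        c=np.argwhere(l==i)[:,::-1].astype(np.float32);r=cv2.minAreaRect(c)
        b=p2w("wrist",cv2.boxPoints(r),z,s);e=[np.linalg.norm(b[1]-b[0])*1e3,np.linalg.norm(b[2]-b[1])*1e3]
        L=b[1]-b[0] if e[0]>e[1] else b[2]-b[1]
        print(st[i,4],np.round(r[0]),"box",st[i,:4],"ctr",b.mean(0)[:2].round(4),"dims",np.round(e),"long deg",round(np.degrees(np.arctan2(L[1],L[0]))%180,1))
E
python3 - <<'E'
from h import *
s,p,d=look("w1"); print(s["ee_pos"]); blobs(s,p,.016)
E
```

```text
clock: 1.3
ee_pos: [0.4571, -0.1589, 0.1893]
tcp_rot: [-0.0, 0.99, 0.14, -0.001]
force: [-0.1, -0.6, 0.3]
gripper_width: 1.0
finger_force: 0.0
[ 0.45709537 -0.158868    0.18927531]
8656 [182.  42.] box [ 86   0 192  86] ctr [ 0.5489 -0.0021] dims [169.  70.] long deg 105.2
2989 [390.  29.] box [359   0  62  59] ctr [ 0.6112 -0.1798] dims [53. 47.] long deg 106.4
1843 [567.  23.] box [532   6  70  40] ctr [ 0.6621 -0.3312] dims [62. 30.] long deg 131.1
4003 [ 36. 125.] box [ 0 89 74 73] ctr [0.4381 0.124 ] dims [72. 70.] long deg 105.0
1820 [182. 159.] box [144 138  73  45] ctr [ 0.4452 -0.0213] dims [34. 72.] long deg 87.8
3484 [318. 186.] box [286 152  67  68] ctr [ 0.4554 -0.1583] dims [65. 69.] long deg 33.1
86719 [320. 279.] box [  0 159 640 241] ctr [ 0.3328 -0.1945] dims [647. 328.] long deg 106.0
565 [ 82. 240.] box [ 67 227  29  26] ctr [0.3287 0.071 ] dims [32. 28.] long deg 131.0
```

View pics/w1.png

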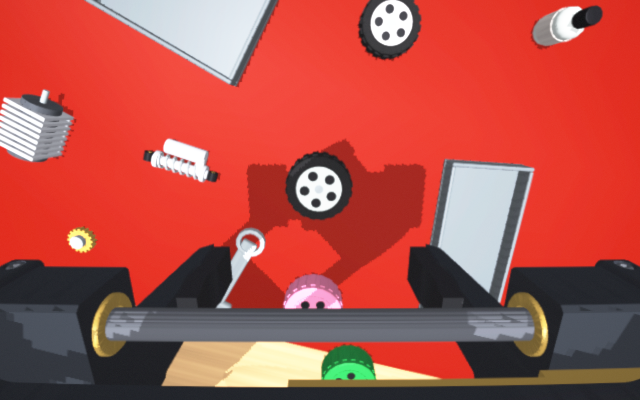

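The wrist view has the rear wheel (318,186) between the open fingers, at (0.455,-0.158). I descend, grip and lift.

```bash
python3 -m creep '[[[-0.1,0,17,0,0,0,1],[-0.1,0,17,0,0,0,1],[-0.1,0,17,0,0,0,1],[-0.1,0,18.3,0,0,0,1],[-0.1,0,18.3,0,0,0,1],[-0.1,0,18.3,0,0,0,0.5],[-0.1,0,18.3,0,0,0,0.5],[-0.1,0,18.3,0,0,0,0.5]]]' 25
python3 -m creep '[[[0,0,0,0,0,0,0.5],[0,0,0,0,0,0,0.5],[0,0,0,0,0,0,0.5]]]'
python3 - <<'E'
from h import *
s=state();print(s["q"]);go(.6134,.0014,.1,np.radians(121.6))
p,d=imaging.camera("top")
E
```

```text
clock: 2.15
ee_pos: [0.4571, -0.1612, 0.0087]
tcp_rot: [0.001, 0.99, 0.138, 0.001]
force: [-0.9, 1.5, 1.1]
gripper_width: 0.755
finger_force: 0.5
clock: 2.45
ee_pos: [0.4571, -0.161, 0.0086]
tcp_rot: [0.001, 0.99, 0.138, 0.001]
force: [-2.1, -0.7, 8.2]
gripper_width: 0.726
finger_force: 25.0
[-5.83868752e-01  3.33739367e-01  1.96862423e+00 -5.12597269e-04
  8.36614556e-01  7.10058458e-01]
shift cm [ 19.49 -11.32  -9.14] turn z -0.274 q6 0.71 tcp [ 0.4571 -0.161   0.0086] tilt [ 0.002 -0.002 -1.   ]
```

```bash
python3 -m creep '[[[0,0,-9,0,0,0,0.5],[0,0,-9,0,0,0,0.5],[19.5,-11.3,-9,0,0,-0.27,0.5],[19.5,-11.3,-9,0,0,-0.27,0.5],[19.5,-11.3,-9,0,0,-0.27,0.5],[19.5,-11.3,-9,0,0,-0.27,0.5],[19.5,-11.3,-9,0,0,-0.27,0.5],[19.5,-11.3,-9,0,0,-0.27,0.5]]]'
python3 -m creep '[[[0,0,0,0,0,0,0.5],[0,0,0,0,0,0,0.5]]]'
python3 - <<'E'
from h import *
s,p,d=look("w2");go(.6134,.0014,.013,np.radians(121.6))
E
```

```text
clock: 3.3
ee_pos: [0.6149, 0.0046, 0.0978]
tcp_rot: [0.0, 0.962, 0.272, 0.001]
force: [-0.6, -1.3, -1.1]
gripper_width: 0.714
finger_force: 25.0
clock: 3.5
ee_pos: [0.612, 0.001, 0.0969]
tcp_rot: [0.0, 0.963, 0.27, -0.0]
force: [-0.3, -0.2, -0.7]
gripper_width: 0.719
finger_force: 25.0
shift cm [0.15 0.02 8.39] turn z -0.006 q6 0.83 tcp [0.612  0.0008 0.0969] tilt [-0. -0. -1.]
```

View pics/w2.png

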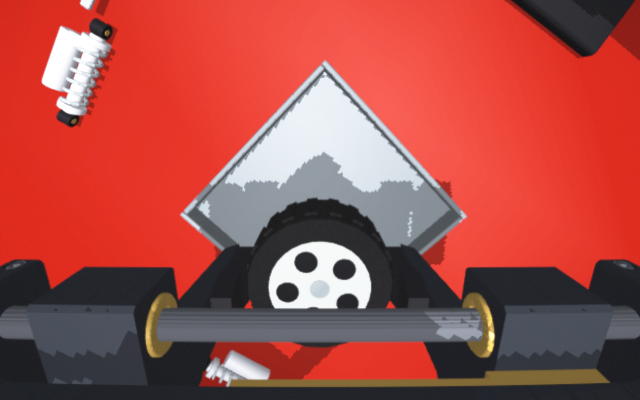

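The rear wheel is held at (320,290) over the tray, which shows as a diamond with corners at (322,65), (183,213) and (465,215). I lower and release it.

```bash
python3 -m creep '[[[0,0,7,0,0,0,0.5],[0,0,7,0,0,0,0.5],[0,0,8.3,0,0,0,0.5],[0,0,8.3,0,0,0,0.5],[0,0,8.3,0,0,0,0.5],[0,0,8.3,0,0,0,0.9],[0,0,8.3,0,0,0,0.9],[0,0,8.3,0,0,0,0.9]]]'
python3 -m creep '[[[0,0,0,0,0,0,0.9],[0,0,-5,0,0,0,0.9],[0,0,-10,0,0,0,1],[0,0,-12,0,0,0,1],[0,0,-12,0,0,0,1]]]'
python3 - <<'E'
from h import *
go(.613,-.1775,.19)
s,p,d=look("w3"); p2,_=imaging.camera("top"); cv2.imwrite("pics/top1.png",p2)
# white rim of rear wheel in the tray: top z=.036
hsv=cv2.cvtColor(p2[85:165,265:345],cv2.COLOR_BGR2HSV)
m=(hsv[...,2]<80).astype(np.uint8);n,l,st,ce=cv2.connectedComponentsWithStats(m)
for i in range(1,n):
    if st[i,4]>80: print(st[i],p2w("top",[st[i,0]+st[i,2]/2-.5+265,st[i,1]+st[i,3]/2-.5+85],.028))
E
```

```text
clock: 4.35
ee_pos: [0.6133, 0.0016, 0.0145]
tcp_rot: [0.0, 0.963, 0.27, 0.001]
force: [-1.2, 0.2, -0.6]
gripper_width: 0.898
finger_force: 0.0
clock: 4.85
ee_pos: [0.6158, 0.0014, 0.1385]
tcp_rot: [0.002, 0.963, 0.27, 0.004]
force: [0.1, 0.5, 0.2]
gripper_width: 0.998
finger_force: 0.0
shift cm [-9.51 15.16 -5.12] turn z 0 q6 0.83 tcp [0.6158 0.0014 0.1385] tilt [ 0.008 -0.002 -1.   ]
[  0   0  10  38 190] [[0.6619069  0.08778029 0.028     ]]
[  9   5  52  38 507] [[0.6502619  0.01587875 0.028     ]]
[45 29  9 20 85] [[ 0.61420045 -0.01899723  0.028     ]]
```

```bash
python3 -m creep '[[[-9.5,15.2,-3,0,0,0,1],[-9.5,15.2,-3,0,0,0,1],[-9.5,15.2,-3,0,0,0,1],[-9.5,15.2,-3,0,0,0,1],[-9.5,15.2,-3,0,0,0,1],[-9.5,15.2,-3,0,0,0,1],[-9.5,15.2,-3,0,0,0,1]]]'
python3 - <<'E'
from h import *
s,p,d=look("w4"); blobs(s,p,.011,800)
p2,_=imaging.camera("top"); cv2.imwrite("pics/top2.png",p2)
c=np.vstack([p[:, :],]); cv2.imwrite("pics/v1.png",cv2.resize(c,None,fx=.8,fy=.8))
E
```

```text
clock: 5.65
ee_pos: [0.6098, -0.1758, 0.1618]
tcp_rot: [-0.001, 0.963, 0.27, -0.001]
force: [-0.1, 0.4, 0.1]
gripper_width: 1.001
finger_force: 0.0
29983 [145.  77.] box [ 25   0 246 202] ctr [0.6128 0.0038] dims [151. 151.] long deg 80.3
15591 [568.  81.] box [496   0 144 163] ctr [ 0.8042 -0.3128] dims [121. 140.] long deg 46.3
2633 [324. 187.] box [296 158  58  59] ctr [ 0.6146 -0.1786] dims [52. 56.] long deg 33.0
1301 [481. 234.] box [456 213  49  42] ctr [ 0.6547 -0.3353] dims [29. 60.] long deg 89.1
71327 [320. 312.] box [  0 226 640 174] ctr [ 0.4821 -0.2522] dims [640. 234.] long deg 121.4
```

View pics/v1.png

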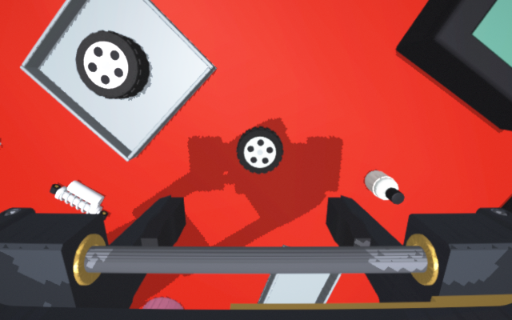

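The rear wheel lies flat in the square tray at view (108,63). The front wheel is below me at (260,149), and the white bottle at (380,185) is clear of the fingers. Next I grasp the front wheel.

```bash
python3 -m creep '[[[0.3,0.4,14,0,0,0,1],[0.3,0.4,14,0,0,0,1],[0.3,0.4,14,0,0,0,1],[0.3,0.4,15.5,0,0,0,1],[0.3,0.4,15.5,0,0,0,1],[0.3,0.4,15.5,0,0,0,0.3],[0.3,0.4,15.5,0,0,0,0.3],[0.3,0.4,15.5,0,0,0,0.3]]]' 25
python3 -m creep '[[[0,0,0,0,0,0,0.3],[0,0,0,0,0,0,0.3],[0,0,0,0,0,0,0.3]]]'
python3 - <<'E'
from h import *
p2=cv2.imread("pics/top2.png")
hsv=cv2.cvtColor(p2[85:165,265:345],cv2.COLOR_BGR2HSV)
m=(hsv[...,2]<100).astype(np.uint8);n,l,st,ce=cv2.connectedComponentsWithStats(m)
for i in range(1,n):
    if st[i,4]>80: print(st[i],p2w("top",[st[i,0]+st[i,2]/2-.5+265,st[i,1]+st[i,3]/2-.5+85],.028))
p=cv2.imread("pics/w4.png");s=state();s["ee_pos"]=np.array([0.6098,-0.1758,0.1618]);s["tcp_rot"]=[-.001,.963,.27,-.001]
g=cv2.cvtColor(p[30:130,85:195],cv2.COLOR_BGR2GRAY);m=(g<80).astype(np.uint8);n,l,st,ce=cv2.connectedComponentsWithStats(m)
for i in range(1,n):
    if st[i,4]>300:
        # rim hole = inner contour
        cs,h=cv2.findContours((l==i).astype(np.uint8),cv2.RETR_CCOMP,cv2.CHAIN_APPROX_NONE)
        c=max((c for c,hh in zip(cs,h[0]) if hh[3]>=0),key=cv2.contourArea);e=cv2.fitEllipse(c);print(e,p2w("wrist",[e[0][0]+85,e[0][1]+30],.036,s))
go(.613,.0015,.11)
E
```

```text
clock: 6.55
ee_pos: [0.617, -0.18, 0.0114]
tcp_rot: [0.001, 0.963, 0.27, 0.002]
force: [-0.6, 0.3, -0.2]
gripper_width: 0.755
finger_force: 0.0
clock: 6.85
ee_pos: [0.6159, -0.1795, 0.0099]
tcp_rot: [0.0, 0.963, 0.27, 0.0]
force: [-1.0, 1.4, 5.7]
gripper_width: 0.582
finger_force: 25.0
[ 27  26  27  28 298] [[0.6116591  0.00250206 0.028     ]]
((46.98796463012695, 50.732940673828125), (55.416297912597656, 64.51954650878906), 146.9346466064453) [[0.61477319 0.00128774 0.036     ]]
shift cm [  9.18 -15.6  -10.02] turn z 0 q6 0.56 tcp [ 0.6159 -0.1795  0.0099] tilt [ 0.001 -0.    -1.   ]
```

```bash
python3 -m creep '[[[0,0,-10,0,0,0,0.3],[0,0,-10,0,0,0,0.3],[9.2,-15.6,-10,0,0,0,0.3],[9.2,-15.6,-10,0,0,0,0.3],[9.2,-15.6,-10,0,0,0,0.3],[9.2,-15.6,-10,0,0,0,0.3],[9.2,-15.6,-10,0,0,0,0.3],[9.2,-15.6,-10,0,0,0,0.3]]]'
python3 -m creep '[[[0,0,0,0,0,0,0.3],[0,0,0,0,0,0,0.3]]]'
python3 - <<'E'
from h import *
s,p,d=look("w5");go(.6135,.002,.047)
E
```

```text
clock: 7.65
ee_pos: [0.6128, 0.0022, 0.1088]
tcp_rot: [0.0, 0.963, 0.271, -0.0]
force: [0.5, 0.6, -0.3]
gripper_width: 0.583
finger_force: 25.0
clock: 7.85
ee_pos: [0.613, 0.0002, 0.1088]
tcp_rot: [0.0, 0.963, 0.269, -0.0]
force: [-0.8, 1.2, -0.4]
gripper_width: 0.583
finger_force: 25.0
shift cm [ 0.13 -0.12  6.17] turn z 0 q6 0.83 tcp [6.130e-01 3.000e-04 1.087e-01] tilt [-0. -0. -1.]
```

View pics/w5.png

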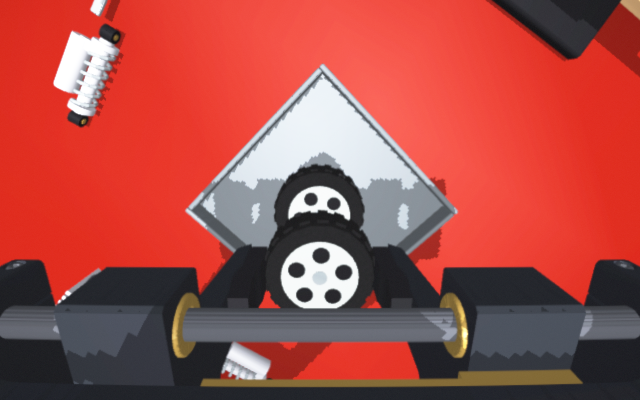

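The held front wheel (319,275) lines up with the rear wheel (319,212). I lower, release and retreat.

```bash
python3 -m creep '[[[0.1,-0.1,5,0,0,0,0.3],[0.1,-0.1,6.1,0,0,0,0.3],[0.1,-0.1,6.1,0,0,0,0.3],[0.1,-0.1,6.1,0,0,0,0.3],[0.1,-0.1,6.1,0,0,0,0.3],[0.1,-0.1,6.1,0,0,0,0.75],[0.1,-0.1,6.1,0,0,0,0.75],[0.1,-0.1,6.1,0,0,0,0.75]]]'
python3 -m creep '[[[0,0,0,0,0,0,0.75],[0,0,-5,0,0,0,0.75],[0,0,-10,0,0,0,1],[0,0,-12,0,0,0,1],[0,0,-12,0,0,0,1]]]'
python3 - <<'E'
from h import *
go(.611,.197,.17,np.radians(90))
E
```

```text
clock: 8.7
ee_pos: [0.6134, 0.0031, 0.0482]
tcp_rot: [0.0, 0.963, 0.27, 0.0]
force: [-0.0, 0.8, -0.7]
gripper_width: 0.751
finger_force: 0.0
clock: 9.2
ee_pos: [0.6159, 0.0027, 0.1725]
tcp_rot: [0.002, 0.963, 0.27, 0.004]
force: [-0.4, 0.1, 0.5]
gripper_width: 0.989
finger_force: 0.0
shift cm [  9.69 -16.85   0.22] turn z 0.547 q6 0.84 tcp [0.6159 0.0027 0.1725] tilt [ 0.008 -0.002 -1.   ]
```

```bash
python3 -m creep '[[[9.7,-16.8,0,0,0,0.55,1],[9.7,-16.8,0,0,0,0.55,1],[9.7,-16.8,0,0,0,0.55,1],[9.7,-16.8,0,0,0,0.55,1],[9.7,-16.8,0,0,0,0.55,1],[9.7,-16.8,0,0,0,0.55,1],[9.7,-16.8,0,0,0,0.55,1],[9.7,-16.8,0,0,0,0.55,1]]]'
python3 - <<'E'
from h import *
s,p,d=look("w6");blobs(s,p,.0085,500);print(s["ee_pos"],s["q"])
E
```

```text
clock: 10.0
ee_pos: [0.6087, 0.1954, 0.1672]
tcp_rot: [0.0, 1.0, -0.002, -0.0]
force: [0.6, -0.0, -0.1]
gripper_width: 1.0
finger_force: 0.0
2044 [319.  72.] box [306   0  30 145] ctr [0.7109 0.1956] dims [119.  23.] long deg 177.0
95616 [320. 242.] box [  0  85 640 315] ctr [0.5225 0.1956] dims [580. 383.] long deg 89.7
2064 [149. 135.] box [116 115  67  41] ctr [0.6606 0.3535] dims [61. 37.] long deg 89.3
1849 [318. 184.] box [301 147  35  76] ctr [0.6116 0.1967] dims [32. 74.] long deg 0.5
[0.60869858 0.19541926 0.16718786] [ 1.25471396e-01  3.88026262e-01  1.49705226e+00 -3.07103633e-04
  1.25746981e+00  1.70074187e+00]
```

View pics/w6.png

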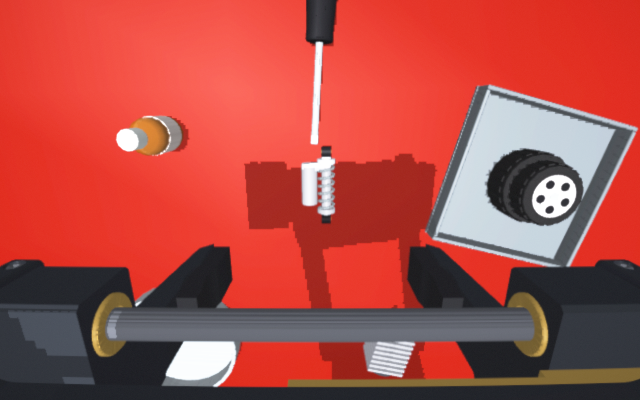

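The stacked wheels look right at (540,190). The shock (318,184) is at (0.6116,0.1967) with its axis at 0.5°. The screwdriver (318,72) is in line with it but clear. Grasp it.

```bash
python3 -m creep '[[[0.3,-0.1,14,0,0,0,1],[0.3,-0.1,14,0,0,0,1],[0.3,-0.1,14,0,0,0,0.7],[0.3,-0.1,16.3,0,0,0,0.7],[0.3,-0.1,16.3,0,0,0,0.7],[0.3,-0.1,16.3,0,0,0,0.2],[0.3,-0.1,16.3,0,0,0,0.2],[0.3,-0.1,16.3,0,0,0,0.2]]]' 20
python3 -m creep '[[[0,0,0,0,0,0,0.2],[0,0,0,0,0,0,0.2],[0,0,0,0,0,0,0.2],[0,0,0,0,0,0,0.2]]]'
python3 -m creep '[[[0,0,-6,0,0,0,0.2],[0,0,-12,0,0,0,0.2],[0,0,-12,0,0,0,0.2],[0,0,-12,0,0,0,0.2]]]'
python3 - <<'E'
from h import *
# long tray from the top camera, outer box at rim height
p,_=imaging.camera("top")
hsv=cv2.cvtColor(p,cv2.COLOR_BGR2HSV)
red=((hsv[...,0]<8)|(hsv[...,0]>172))&(hsv[...,1]>150)
m=(~red).astype(np.uint8)[150:250,410:485]
n,l,st,ce=cv2.connectedComponentsWithStats(m);i=1+st[1:,4].argmax()
r=cv2.minAreaRect(np.argwhere(l==i)[:,::-1].astype(np.float32)+np.float32([410,150]))
b=p2w("top",cv2.boxPoints(r),.024);print(b,b.mean(0))
go(.43,-.333,.12,np.radians(102.2))
E
```

```text
clock: 10.85
ee_pos: [0.612, 0.1976, 0.0053]
tcp_rot: [-0.0, 1.0, -0.002, 0.0]
force: [0.4, -0.2, 0.3]
gripper_width: 0.477
finger_force: 0.0
clock: 11.25
ee_pos: [0.6119, 0.1979, 0.0052]
tcp_rot: [0.0, 1.0, -0.002, 0.0]
force: [-0.6, -1.1, 3.4]
gripper_width: 0.357
finger_force: 20.0
clock: 11.65
ee_pos: [0.6144, 0.1987, 0.1293]
tcp_rot: [-0.001, 1.0, -0.001, 0.004]
force: [0.5, -0.2, -0.1]
gripper_width: 0.355
finger_force: 20.0
[[ 0.51616756 -0.26871252  0.024     ]
 [ 0.53677047 -0.35562692  0.024     ]
 [ 0.34660992 -0.39656827  0.024     ]
 [ 0.32626669 -0.31054551  0.024     ]] [ 0.43145366 -0.33286331  0.024     ]
shift cm [-18.1   53.2    0.54] turn z -0.216 q6 1.7 tcp [0.6126 0.1985 0.1263] tilt [ 0.003  0.001 -1.   ]
```

```bash
python3 -m creep '[[[-18,53,0,0,0,-0.22,0.2],[-18,53,0,0,0,-0.22,0.2],[-18,53,0,0,0,-0.22,0.2],[-18,53,0,0,0,-0.22,0.2],[-18,53,0,0,0,-0.22,0.2],[-18,53,0,0,0,-0.22,0.2],[-18,53,0,0,0,-0.22,0.2],[-18,53,0,0,0,-0.22,0.2]]]'
python3 - <<'E'
from h import *
go(.4315,-.333,.14,np.radians(102.2))
E
```

```text
clock: 12.5
ee_pos: [0.4797, -0.1801, 0.1223]
tcp_rot: [-0.001, 0.994, 0.108, -0.002]
force: [1.7, -1.2, -0.6]
gripper_width: 0.356
finger_force: 20.0
shift cm [-8.   13.89 -1.79] turn z 0.004 q6 0.76 tcp [ 0.4797 -0.1801  0.1223] tilt [-0.003  0.002 -1.   ]
```

```bash
python3 -m creep '[[[-8,13.9,-2,0,0,0,0.2],[-8,13.9,-2,0,0,0,0.2],[-8,13.9,-2,0,0,0,0.2],[-8,13.9,-2,0,0,0,0.2],[-8,13.9,-2,0,0,0,0.2],[-8,13.9,-2,0,0,0,0.2],[-8,13.9,-2,0,0,0,0.2]]]'
python3 - <<'E'
from h import *
s,p,d=look("w7");go(.4315,-.333,.14,np.radians(102.2))
E
```

```text
clock: 13.2
ee_pos: [0.434, -0.3301, 0.1435]
tcp_rot: [-0.001, 0.994, 0.109, -0.001]
force: [0.8, -0.5, -0.4]
gripper_width: 0.359
finger_force: 20.0
shift cm [-0.32  0.21  0.39] turn z 0.006 q6 0.48 tcp [ 0.4342 -0.3302  0.1439] tilt [-0.001  0.002 -1.   ]
```

View pics/w7.png

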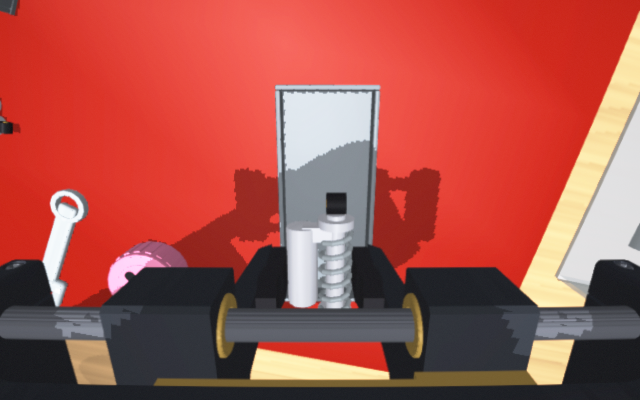

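The shock is held at (320,265), parallel to the tray. The tray's far rim corners are at (276,87) and (380,87). I measure its centre line from here.

```bash
python3 - <<'E'
from h import *
p=cv2.imread("pics/w7.png");s=state()
hsv=cv2.cvtColor(p,cv2.COLOR_BGR2HSV)
nr=~(((hsv[...,0]<8)|(hsv[...,0]>172))&(hsv[...,1]>150))
L=[];Rr=[]
for v in range(95,165,5):
    u=np.where(nr[v,240:420])[0]+240;L.append([u.min()-.5,v]);Rr.append([u.max()+.5,v])
a=p2w("wrist",L,.024,s)[:,:2];b=p2w("wrist",Rr,.024,s)[:,:2]
for q in(a,b):
    vx,vy,x,y=cv2.fitLine(q.astype(np.float32),cv2.DIST_HUBER,0,.01,.01).ravel();print(np.degrees(np.arctan(vy/vx)),x,y)
print("width",(np.linalg.norm(a-b,axis=1)*1e3).round(1))
mid=(a+b)/2;vx,vy,x,y=cv2.fitLine(mid.astype(np.float32),cv2.DIST_HUBER,0,.01,.01).ravel()
th=np.arctan(vy/vx);ax=np.array([np.cos(th),np.sin(th)]);
v=np.where(nr[70:110,328])[0].min()+70-.5;f=p2w("wrist",[[328,v]],.024,s)[0,:2]
m0=np.array([x,y]);far=m0+ax*((f-m0)@ax);c=far-ax*.096
print("th",np.degrees(th),"far mid",far,"centre",c, "slots",c+ax*.044,c-ax*.044)
t=c+ax*.044;go(t[0],t[1],.10,th+np.pi/2)
# held shock: lateral offset of eyelet from tcp plane at z
print("tcp",s["ee_pos"],"yaw",np.degrees(np.arctan2(Rt(s)[1,0],Rt(s)[0,0])))
E
```

```text
12.878902 0.48358804 -0.28286356
11.929826 0.504243 -0.36298794
width [83.4 82.2 82.5 82.8 83.2 82.7 83.  82.6 82.1 82.5 82.8 83.2 81.9 82.2]
th 12.33155 far mid [ 0.52638691 -0.3158153 ] centre [ 0.43260181 -0.33631787] slots [ 0.47558664 -0.32692086] [ 0.38961697 -0.34571488]
shift cm [4.11 0.58 4.39] turn z 0.004 q6 0.48 tcp [ 0.4342 -0.3302  0.1439] tilt [-0.001  0.002 -1.   ]
tcp [ 0.434204   -0.3302261   0.14389943] yaw 12.551285810422161
```

```bash
python3 -m creep '[[[4.1,0.6,4.5,0,0,0,0.2],[4.1,0.6,9.5,0,0,0,0.2],[4.1,0.6,9.5,0,0,0,0.2],[4.1,0.6,9.5,0,0,0,0.2],[4.1,0.6,9.5,0,0,0,0.2],[4.1,0.6,9.5,0,0,0,0.2]]]'
python3 - <<'E'
from h import *
s,p,d=look("w8");print(s["ee_pos"])
A=Rt(s);print("tray ctr line err mm (tool y)",(A.T@(np.array([.47559,-.32692,0])-s["ee_pos"]))*1e3)
hsv=cv2.cvtColor(p,cv2.COLOR_BGR2HSV)
nr=~(((hsv[...,0]<8)|(hsv[...,0]>172))&(hsv[...,1]>150))
for v in range(130,215,15):
    u=np.where(nr[v,200:440])[0]+200;q=p2w("wrist",[[u.min()-.5,v],[u.max()+.5,v]],.024,s);t=(q-s["ee_pos"])@A;print(v,u.min(),u.max(),(t[:,:2]*1e3).round(1).tolist(),"mid",t[:,1].mean()*1e3)
E
```

```text
clock: 13.85
ee_pos: [0.4763, -0.3306, 0.0524]
tcp_rot: [0.002, 0.994, 0.108, 0.001]
force: [0.2, 0.4, 0.3]
gripper_width: 0.359
finger_force: 20.0
[ 0.47633528 -0.33062714  0.0524315 ]
tray ctr line err mm (tool y) [-4.07082637e-02 -3.96931206e+00  5.24175836e+01]Traceback (most recent call last):
  File "<stdin>", line 7, in <module>
    return umr_minimum(a, axis, None, out, keepdims, initial, where)
ValueError: zero-size array to reduction operation minimum which has no identity
```

View pics/w8.png

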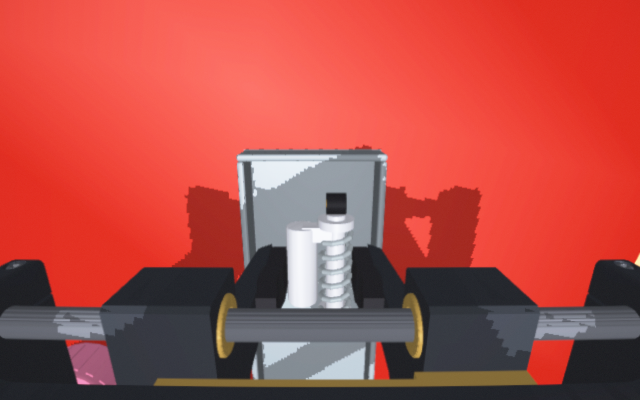

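The tray spans columns 238–387, with its middle at about 312, while the fingers centre on 320. The tool is about 4 mm too far along +y, so I measure that.

```bash
python3 - <<'E'
from h import *
s,p,d=look("w9");A=Rt(s);print(s["ee_pos"])
hsv=cv2.cvtColor(p,cv2.COLOR_BGR2HSV)
nr=~(((hsv[...,0]<8)|(hsv[...,0]>172))&(hsv[...,1]>150)&(hsv[...,2]>70))
for v in range(157,190,6):
    for w in [0]:
        r=nr[v];l=312
        while r[l]:l-=1
        k=312
        while r[k]:k+=1
        q=p2w("wrist",[[l+.5,v],[k-.5,v]],.024,s);t=(q-s["ee_pos"])@A;print(v,l,k,(t[:,:2]*1e3).round(1).tolist(),"mid",t[:,1].mean()*1e3)
c=np.where(nr[100:200,312])[0].min()+100;q=p2w("wrist",[[312,c-.5]],.024,s);print("far edge x",((q-s["ee_pos"])@A)[0,0]*1e3)
E
```

```text
[ 0.47626061 -0.33069934  0.05239074]
157 235 388 [[49.6, -45.0], [49.5, 36.9]] mid -4.028613524590045
163 235 388 [[46.4, -45.2], [46.3, 37.1]] mid -4.05167276731853
169 235 387 [[43.1, -45.5], [43.0, 36.8]] mid -4.348357990637322
175 236 387 [[39.8, -45.2], [39.7, 37.0]] mid -4.099172380693031
181 236 387 [[36.4, -45.4], [36.3, 37.2]] mid -4.123191969315168
187 237 386 [[33.0, -45.1], [32.9, 36.8]] mid -4.147983977054955
far edge x 54.62575446903864
```

```bash
python3 -m creep '[[[0,-0.4,0,0,0,0,0.2],[0,-0.4,0,0,0,0,0.2],[0,-0.4,2,0,0,0,0.2],[0,-0.4,3.5,0,0,0,0.2],[0,-0.4,4.2,0,0,0,0.2],[0,-0.4,4.2,0,0,0,0.2],[0,-0.4,4.2,0,0,0,0.2]]]'
python3 -m creep '[[[0,0,0,0,0,0,0.41],[0,0,0,0,0,0,0.41],[0,0,0,0,0,0,0.41],[0,0,0,0,0,0,0.41]]]'
python3 -m creep '[[[0,0,-2,0,0,0,0.41],[0,0,-6,0,0,0,0.41],[0,0,-12,0,0,0,1],[0,0,-12,0,0,0,1],[0,0,-12,0,0,0,1]]]'
python3 - <<'E'
from h import *
go(.4445,-.019,.17,np.radians(-2.5))
E
```

```text
clock: 14.65
ee_pos: [0.4742, -0.3254, 0.0075]
tcp_rot: [-0.0, 0.994, 0.108, -0.0]
force: [-0.2, 0.7, -0.8]
gripper_width: 0.356
finger_force: 20.0
clock: 15.05
ee_pos: [0.4744, -0.3256, 0.0079]
tcp_rot: [0.0, 0.994, 0.108, 0.0]
force: [0.1, 0.6, 0.6]
gripper_width: 0.41
finger_force: 0.0
clock: 15.55
ee_pos: [0.4757, -0.3269, 0.1305]
tcp_rot: [0.002, 0.994, 0.108, 0.002]
force: [0.3, -0.7, 0.0]
gripper_width: 0.66
finger_force: 0.0
shift cm [  3.59 -30.72  -4.08] turn z -1.31 q6 0.55 tcp [ 0.4757 -0.3269  0.1305] tilt [ 0.004 -0.004 -1.   ]
```

```bash
python3 -m creep '[[[3.6,-30.7,-3,0,0,-1.31,1],[3.6,-30.7,-3,0,0,-1.31,1],[3.6,-30.7,-3,0,0,-1.31,1],[3.6,-30.7,-3,0,0,-1.31,1],[3.6,-30.7,-3,0,0,-1.31,1],[3.6,-30.7,-3,0,0,-1.31,1],[3.6,-30.7,-3,0,0,-1.31,1],[3.6,-30.7,-3,0,0,-1.31,1]]]'
python3 - <<'E'
from h import *
go(.4445,-.019,.16,np.radians(-2.5))
E
```

```text
clock: 16.35
ee_pos: [0.4418, -0.0153, 0.1559]
tcp_rot: [-0.002, 0.756, 0.654, -0.001]
force: [-0.2, -1.0, 0.1]
gripper_width: 1.002
finger_force: 0.0
shift cm [-0.33  0.32 -0.41] turn z -0.1 q6 -0.16 tcp [ 0.4418 -0.0153  0.1559] tilt [-0.003  0.001 -1.   ]
```

```bash
python3 -m creep '[[[0,0,-0.4,0,0,-0.1,1],[0,0,-0.4,0,0,-0.1,1],[0,0,-0.4,0,0,-0.1,1],[0,0,-0.4,0,0,-0.1,1]]]'
python3 - <<'E'
from h import *
s,p,d=look("w10");blobs(s,p,.0085,500);go(.4445,-.019,.005,np.radians(-2.5))
p2,_=imaging.camera("top"); cv2.imwrite("pics/top3.png",p2)
v=np.hstack([cv2.resize(p,(480,300)),cv2.resize(p2[140:260,400:500],(250,300))]);cv2.imwrite("pics/v2.png",v)
E
```

```text
clock: 16.75
ee_pos: [0.443, -0.018, 0.1609]
tcp_rot: [-0.001, 0.727, 0.687, -0.0]
force: [0.0, -0.1, 0.4]
gripper_width: 1.001
finger_force: 0.0
99917 [320. 200.] box [  0   0 640 400] ctr [ 0.4406 -0.0678] dims [534. 443.] long deg 176.7
3826 [306.  28.] box [261   0  90  57] ctr [0.4401 0.1203] dims [73. 42.] long deg 176.6
28185 [511. 161.] box [405  61 215 192] ctr [ 0.6256 -0.007 ] dims [159. 162.] long deg 163.8
887 [176.  90.] box [159  74  34  34] ctr [0.323  0.0781] dims [29. 28.] long deg 176.2
1923 [319. 188.] box [301 150  36  78] ctr [ 0.4434 -0.0182] dims [32. 75.] long deg 88.7
shift cm [-0.09  0.17 15.61] turn z -0.012 q6 -0.25 tcp [ 0.4431 -0.0181  0.1611] tilt [-0.001  0.    -1.   ]
```

View pics/v2.png

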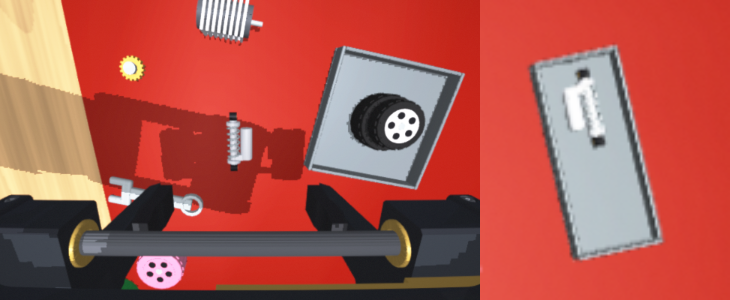

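The first shock lies flat in the far end of the long tray (right panel, 585,108). The second shock (240,141) is centred below the gripper, with the wrench (190,205) and tray clear of the fingers. Grasp it.

```bash
python3 -m creep '[[[0,0,12,0,0,0.02,0.7],[0,0,12,0,0,0.02,0.7],[0,0,12,0,0,0.02,0.7],[0,0,15.7,0,0,0.02,0.7],[0,0,15.7,0,0,0.02,0.7],[0,0,15.7,0,0,0.02,0.2],[0,0,15.7,0,0,0.02,0.2],[0,0,15.7,0,0,0.02,0.2]]]' 20
python3 -m creep '[[[0,0,0,0,0,0,0.2],[0,0,0,0,0,0,0.2],[0,0,0,0,0,0,0.2],[0,0,0,0,0,0,0.2]]]'
python3 -m creep '[[[0,0,-6,0,0,0,0.2],[0,0,-12,0,0,0,0.2],[0,0,-12,0,0,0,0.2],[0,0,-12,0,0,0,0.2]]]'
python3 - <<'E'
from h import *
go(.39,-.343,.12,np.radians(102.3))
E
```

```text
clock: 17.65
ee_pos: [0.4437, -0.0181, 0.0052]
tcp_rot: [0.0, 0.733, 0.68, 0.0]
force: [-0.1, 0.4, -1.0]
gripper_width: 0.452
finger_force: 0.0
clock: 18.05
ee_pos: [0.4437, -0.0181, 0.0052]
tcp_rot: [0.0, 0.733, 0.68, 0.0]
force: [-1.8, 0.3, 6.1]
gripper_width: 0.355
finger_force: 20.0
clock: 18.45
ee_pos: [0.446, -0.0187, 0.1281]
tcp_rot: [0.003, 0.733, 0.681, 0.002]
force: [0.4, -0.4, -0.2]
gripper_width: 0.35
finger_force: 20.0
shift cm [-32.76  -3.2    0.84] turn z 1.282 q6 -0.24 tcp [ 0.446  -0.0187  0.1281] tilt [ 0.007 -0.002 -1.   ]
```

```bash
python3 -m creep '[[[-32.5,-3,0,0,0,1.28,0.2],[-32.5,-3,0,0,0,1.28,0.2],[-32.5,-3,0,0,0,1.28,0.2],[-32.5,-3,0,0,0,1.28,0.2],[-32.5,-3,0,0,0,1.28,0.2],[-32.5,-3,0,0,0,1.28,0.2],[-32.5,-3,0,0,0,1.28,0.2],[-32.5,-3,0,0,0,1.28,0.2]]]'
python3 - <<'E'
from h import *
go(.393,-.3434,.07,np.radians(102.4))
E
```

```text
clock: 19.25
ee_pos: [0.388, -0.343, 0.1231]
tcp_rot: [-0.0, 0.99, 0.143, -0.0]
force: [0.0, -0.1, -1.2]
gripper_width: 0.357
finger_force: 20.0
shift cm [0.47 0.18 5.31] turn z 0.07 q6 0.33 tcp [ 0.388  -0.343   0.1231] tilt [-0.001  0.    -1.   ]
```

```bash
python3 -m creep '[[[0.5,0.2,3,0,0,0.07,0.2],[0.5,0.2,5.5,0,0,0.07,0.2],[0.5,0.2,5.5,0,0,0.07,0.2],[0.5,0.2,5.5,0,0,0.07,0.2],[0.5,0.2,5.5,0,0,0.07,0.2],[0.5,0.2,5.5,0,0,0.07,0.2],[0.5,0.2,5.5,0,0,0.07,0.2]]]'
python3 - <<'E'
from h import *
s,p,d=look("w11");A=Rt(s)
hsv=cv2.cvtColor(p,cv2.COLOR_BGR2HSV)
nr=~(((hsv[...,0]<8)|(hsv[...,0]>172))&(hsv[...,1]>150)&(hsv[...,2]>70))
for v in range(70,200,20):
    r=nr[v];l=312
    while r[l]:l-=1
    k=312
    while r[k]:k+=1
    q=p2w("wrist",[[l+.5,v],[k-.5,v]],.024,s);t=(q-s["ee_pos"])@A;print(v,l,k,(t[:,:2]*1e3).round(1).tolist(),"mid",t[:,1].mean()*1e3)
go(.393,-.3434,.011,np.radians(102.4))
E
```

```text
clock: 19.95
ee_pos: [0.3954, -0.3409, 0.0709]
tcp_rot: [0.001, 0.994, 0.113, 0.001]
force: [-0.1, -0.2, -0.4]
gripper_width: 0.358
finger_force: 20.0
70 252 401 [[95.3, -36.9], [95.3, 45.3]] mid 4.210679609621171
90 253 400 [[84.8, -36.9], [84.8, 45.5]] mid 4.266987897662972
110 254 398 [[73.9, -36.9], [73.9, 45.0]] mid 4.038181168529834
130 255 397 [[62.7, -37.0], [62.6, 45.2]] mid 4.095135455276452
150 256 395 [[51.1, -37.0], [51.0, 44.7]] mid 3.857521004753867
170 257 394 [[39.1, -37.1], [39.0, 44.9]] mid 3.9148902356146187
190 258 392 [[26.7, -37.1], [26.6, 44.4]] mid 3.6673338754725644
shift cm [-0.29  0.19  5.97] turn z 0.011 q6 0.4 tcp [ 0.3953 -0.3408  0.0707] tilt [ 0.001 -0.001 -1.   ]
```

View pics/w11.png

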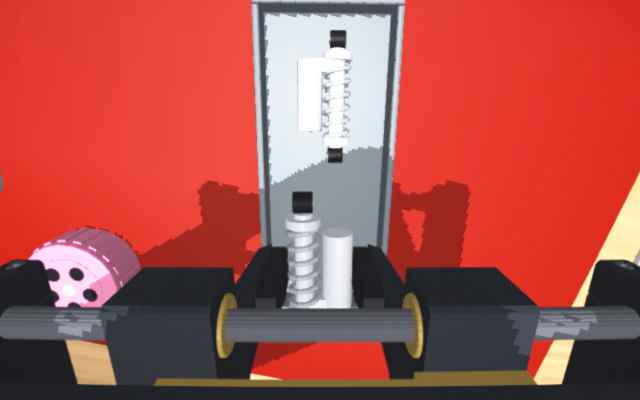

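The first shock is at (325,95). The held shock (320,255) sits about 3.6 mm left of the tray's middle. I correct that, lower and release.

```bash
python3 -m creep '[[[-0.3,0.35,0,0,0,0.01,0.2],[-0.3,0.35,2,0,0,0.01,0.2],[-0.3,0.35,3,0,0,0.01,0.2],[-0.3,0.35,3,0,0,0.01,0.2]]]'
python3 - <<'E'
from h import *
s,p,d=look("w12");A=Rt(s)
hsv=cv2.cvtColor(p,cv2.COLOR_BGR2HSV)
nr=~(((hsv[...,0]<8)|(hsv[...,0]>172))&(hsv[...,1]>150)&(hsv[...,2]>70))
for v in range(100,190,20):
    r=nr[v];l=312
    while r[l]:l-=1
    k=312
    while r[k]:k+=1
    q=p2w("wrist",[[l+.5,v],[k-.5,v]],.024,s);t=(q-s["ee_pos"])@A;print(v,l,k,"mid",t[:,1].mean()*1e3)
print(s["ee_pos"])
E
```

```text
clock: 20.4
ee_pos: [0.3918, -0.3434, 0.0384]
tcp_rot: [-0.001, 0.994, 0.108, -0.001]
force: [0.3, 0.5, -1.5]
gripper_width: 0.356
finger_force: 20.0
100 236 410 mid 1.8917223329791253
120 237 409 mid 1.9150827216601294
140 238 407 mid 1.6948404977680347
160 240 406 mid 1.9658163481052136
180 241 404 mid 1.739481463556302
[ 0.39179511 -0.34340937  0.03835226]
```

```bash
python3 -m creep '[[[0,0.15,0,0,0,0,0.2],[0,0.15,1.5,0,0,0,0.2],[0,0.15,2.8,0,0,0,0.2],[0,0.15,2.8,0,0,0,0.2],[0,0.15,2.8,0,0,0,0.2]]]'
python3 -m creep '[[[0,0,0,0,0,0,0.41],[0,0,0,0,0,0,0.41],[0,0,0,0,0,0,0.41],[0,0,0,0,0,0,0.41]]]'
python3 -m creep '[[[0,0,-2,0,0,0,0.41],[0,0,-6,0,0,0,0.41],[0,0,-12,0,0,0,1],[0,0,-16,0,0,0,1],[0,0,-16,0,0,0,1]]]'
python3 - <<'E'
from h import *
go(.437,.122,.19,np.radians(76.6))
E
```

```text
clock: 20.95
ee_pos: [0.393, -0.3457, 0.0117]
tcp_rot: [-0.0, 0.994, 0.108, -0.0]
force: [0.8, -0.3, -0.4]
gripper_width: 0.355
finger_force: 20.0
clock: 21.35
ee_pos: [0.3933, -0.3461, 0.0122]
tcp_rot: [0.0, 0.994, 0.108, 0.0]
force: [0.5, 0.5, -0.6]
gripper_width: 0.408
finger_force: 0.0
clock: 21.85
ee_pos: [0.3961, -0.3497, 0.1797]
tcp_rot: [0.006, 0.994, 0.108, 0.003]
force: [0.6, -1.2, 0.0]
gripper_width: 0.654
finger_force: 0.0
shift cm [ 14.16 -45.16  -1.53] turn z 0.451 q6 0.41 tcp [ 0.3961 -0.3497  0.1797] tilt [ 0.008 -0.011 -1.   ]
```

```bash
python3 -m creep '[[[14,-45,-2,0,0,0.45,1],[14,-45,-2,0,0,0.45,1],[14,-45,-2,0,0,0.45,1],[14,-45,-2,0,0,0.45,1],[14,-45,-2,0,0,0.45,1],[14,-45,-2,0,0,0.45,1],[14,-45,-2,0,0,0.45,1],[14,-45,-2,0,0,0.45,1]]]'
python3 - <<'E'
from h import *
go(.437,.122,.19,np.radians(76.6))
E
```

```text
clock: 22.65
ee_pos: [0.4261, 0.0491, 0.1884]
tcp_rot: [0.0, 0.993, -0.117, 0.0]
force: [0.9, -0.5, 0.3]
gripper_width: 0.999
finger_force: 0.0
shift cm [-0.63 -7.34 -0.16] turn z 0.0 q6 1.64 tcp [0.4261 0.0491 0.1884] tilt [ 0. -0. -1.]
```

```bash
python3 -m creep '[[[-0.6,-7.3,0,0,0,0,1],[-0.6,-7.3,0,0,0,0,1],[-0.6,-7.3,0,0,0,0,1],[-0.6,-7.3,0,0,0,0,1],[-0.6,-7.3,0,0,0,0,1]]]'
python3 - <<'E'
from h import *
s,p,d=look("w13");blobs(s,p,.019,500);go(.437,.122,.01,np.radians(76.6))
p2,_=imaging.camera("top"); cv2.imwrite("pics/top4.png",p2)
v=np.hstack([cv2.resize(p,(480,300)),cv2.resize(p2[140:260,400:500],(250,300))]);cv2.imwrite("pics/v3.png",v)
E
```

```text
clock: 23.15
ee_pos: [0.4374, 0.1185, 0.1882]
tcp_rot: [0.0, 0.993, -0.117, -0.0]
force: [-0.5, 0.6, -0.3]
gripper_width: 1.004
finger_force: 0.0
1063 [24. 12.] box [ 0  0 49 25] ctr [0.6528 0.3363] dims [44. 20.] long deg 74.8
8635 [406.  26.] box [321   0 172  53] ctr [0.56   0.0103] dims [148.  42.] long deg 77.0
2539 [316. 184.] box [295 147  43  74] ctr [0.4397 0.1216] dims [40. 74.] long deg 167.4
89392 [320. 286.] box [  0 174 640 226] ctr [0.3069 0.1496] dims [647. 308.] long deg 76.5
2820 [613. 224.] box [587 192  53  65] ctr [ 0.3246 -0.174 ] dims [56. 75.] long deg 2.9
shift cm [-0.13 -0.36 17.83] turn z -0.001 q6 1.81 tcp [0.4375 0.1183 0.1883] tilt [-0. -0. -1.]
```

View pics/v3.png

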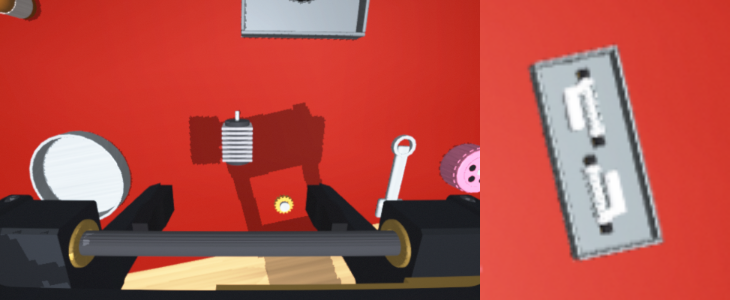

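Both shocks lie flat end to end in the long tray (right panel, 585,108 and 603,195). The motor (237,143) is below the gripper with its block centre near (0.434,0.123). Grasp it.

```bash
python3 -m creep '[[[-0.4,-0.3,13,0,0,0,1],[-0.4,-0.3,13,0,0,0,1],[-0.4,-0.3,13,0,0,0,1],[-0.4,-0.3,18.2,0,0,0,0.8],[-0.4,-0.3,18.2,0,0,0,0.8],[-0.4,-0.3,18.2,0,0,0,0.3],[-0.4,-0.3,18.2,0,0,0,0.3],[-0.4,-0.3,18.2,0,0,0,0.3]]]' 35
python3 -m creep '[[[0,0,0,0,0,0,0.3],[0,0,0,0,0,0,0.3],[0,0,0,0,0,0,0.3],[0,0,0,0,0,0,0.3]]]'
python3 -m creep '[[[0,0,-6,0,0,0,0.3],[0,0,-10,0,0,0,0.3],[0,0,-10,0,0,0,0.3],[0,0,-10,0,0,0,0.3]]]'
python3 - <<'E'
from h import *
go(.434,.352,.11)
E
```

```text
clock: 24.05
ee_pos: [0.4353, 0.123, 0.0079]
tcp_rot: [-0.0, 0.993, -0.117, 0.001]
force: [-0.5, 0.1, -0.9]
gripper_width: 0.567
finger_force: 0.0
clock: 24.45
ee_pos: [0.4351, 0.1232, 0.0077]
tcp_rot: [0.0, 0.993, -0.116, 0.001]
force: [-1.7, -1.9, 7.9]
gripper_width: 0.427
finger_force: 35.0
clock: 24.85
ee_pos: [0.4353, 0.1235, 0.1078]
tcp_rot: [-0.0, 0.993, -0.116, 0.002]
force: [-0.4, -1.0, -2.3]
gripper_width: 0.423
finger_force: 35.0
shift cm [ -5.4  -22.21  -0.22] turn z 0 q6 1.82 tcp [0.4353 0.1235 0.1078] tilt [ 0.004  0.    -1.   ]
```

```bash
python3 -m creep '[[[-5.4,-22.2,0,0,0,0,0.3],[-5.4,-22.2,0,0,0,0,0.3],[-5.4,-22.2,0,0,0,0,0.3],[-5.4,-22.2,0,0,0,0,0.3],[-5.4,-22.2,0,0,0,0,0.3],[-5.4,-22.2,0,0,0,0,0.3],[-5.4,-22.2,0,0,0,0,0.3],[-5.4,-22.2,0,0,0,0,0.3]]]'
python3 - <<'E'
from h import *
s,p,d=look("w14");go(.434,.352,.013)
E
```

```text
clock: 25.65
ee_pos: [0.4322, 0.3504, 0.105]
tcp_rot: [0.001, 0.993, -0.117, -0.001]
force: [0.4, -0.8, -1.9]
gripper_width: 0.428
finger_force: 35.0
shift cm [ 0.11 -0.21  9.25] turn z 0 q6 2.27 tcp [0.4326 0.3504 0.1055] tilt [-0.002 -0.001 -1.   ]
```

View pics/w14.png

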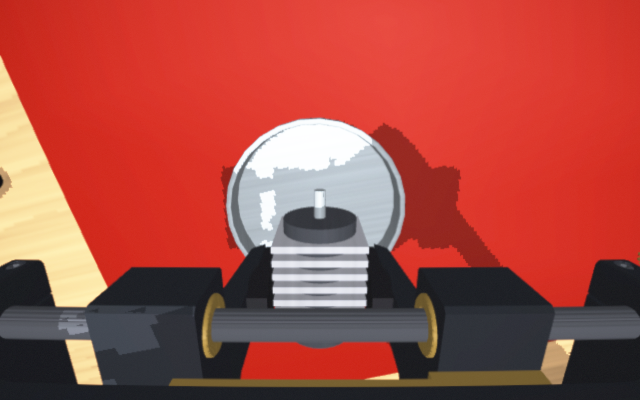

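The motor (320,260) is over the dish, which is centred near (316,205). I lower, release, rise, and take a final look.

```bash
python3 -m creep '[[[0.1,-0.2,6,0,0,0,0.3],[0.1,-0.2,8,0,0,0,0.3],[0.1,-0.2,9.2,0,0,0,0.3],[0.1,-0.2,9.2,0,0,0,0.3],[0.1,-0.2,9.2,0,0,0,0.3],[0.1,-0.2,9.2,0,0,0,0.6],[0.1,-0.2,9.2,0,0,0,0.6],[0.1,-0.2,9.2,0,0,0,0.6]]]'
python3 -m creep '[[[0,0,0,0,0,0,0.6],[0,0,-4,0,0,0,0.6],[0,0,-9,0,0,0,0.6],[0,0,-14,0,0,0,0.6],[0,0,-18,0,0,0,0.6]]]'
python3 -m creep '[[[-10,3,0,0,0,0,0.6],[-10,3,0,0,0,0,0.6],[-10,3,0,0,0,0,0.6],[-10,3,0,0,0,0,0.6],[-10,3,0,0,0,0,0.6],[-10,3,0,0,0,0,0.6]]]'
python3 - <<'E'
from h import *
p,_=imaging.camera("top");q,_=imaging.camera("scene")
v=np.hstack([cv2.resize(p[80:260,120:500],(800,379))]);w=cv2.resize(q[140:300,140:520],(500,210))
w=np.hstack([w,np.zeros((210,300,3),np.uint8)]);cv2.imwrite("pics/v4.png",np.vstack([v,w]));print(state()["clock"])
E
```

```text
clock: 26.5
ee_pos: [0.4353, 0.3539, 0.0155]
tcp_rot: [-0.0, 0.993, -0.116, 0.001]
force: [-1.2, 0.6, 0.0]
gripper_width: 0.601
finger_force: 0.0
clock: 27.0
ee_pos: [0.435, 0.3539, 0.1979]
tcp_rot: [-0.001, 0.993, -0.116, 0.001]
force: [0.6, 0.0, -0.2]
gripper_width: 0.601
finger_force: 0.0
clock: 27.6
ee_pos: [0.3318, 0.3477, 0.1948]
tcp_rot: [-0.0, 0.993, -0.117, 0.0]
force: [0.2, -0.3, 0.2]
gripper_width: 0.605
finger_force: 0.0
27.7
```

View pics/v4.png

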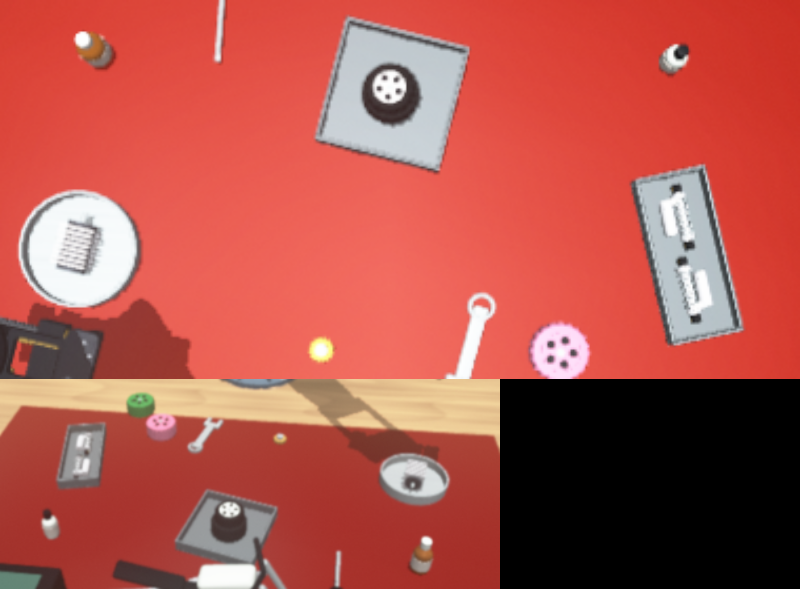

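Everything is in place. The wheels are stacked squarely (390,92), both shocks lie flat end to end (677,215 and 692,288), the motor is in the dish (78,247), and both bottles are standing where they were. I hand in the job.

```bash
python3 -c "
from cell import close_job;print(close_job())"
```

```text
the job is handed in; nothing more can be done
None
```

The job is handed in at about 28 s: the last pictures show the wheels stacked in the square tray, both shocks flat in the long tray, the motor in the dish and both bottles untouched, though the hand-in returned no verdict.

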